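# Dial open the padlock and present it at the blade case

## Task

The blade case is to be locked up with the padlock that stands closed in the grey dock: turn its steel dial clockwise, feeling the clicks, until the orange pointer sits in the notch at the green mark, with the padlock still in its dock. Then pull the shackle up fully open, lift the padlock out by its shackle and present it: hold it upright and clear, centred a few centimetres above the brass staple of the case. Finish while still holding it there by the gripper; do not put it down, and leave the other things on the table where they are.

Things in the scene. Friction and masses are not known exactly. Their poses are not given: they have to be found in the camera images.
- lock_mid (a point): Centre of the padlock's body, a dark red block 56 x 56 x 46 mm (x, y, z) that stands loose in the dock with its shackle up; 0.45 kg or so in all. The shoulder (top face of the block) lies 23 mm above this point. Axes are the lock's: z up towards the shackle, x towards the green open mark on the edge of the shoulder. The shackle's two legs stand along y.
- lock_foot (a point): Centre of the padlock's underside, 23 mm below lock_mid.
- dial_mid (a point): Centre of the dial, half-way up: a ribbed steel collar round the foot of the shackle, 46 mm outside diameter, 16 mm tall, from 2 to 18 mm above the shoulder of the block; the dial turns about the upright axis through this point and can be gripped round its outside from above at any yaw (the shackle then stands between the fingers). Its x axis is the orange pointer on its rim.
- dial (a joint): Angle of the orange pointer from the green mark, rad, positive counter-clockwise from above; starts 0.4 to 1.2, range -0.12 to 1.25. Sprung notches at 0 (green, open), 0.55 and 1.10 (white) hold it: up to 0.12 N m to leave one; let go within 0.2 of a notch it snaps to within 0.05 of it. The shackle is free only within about 0.12 of 0; once it is up the dial is trapped.
- bow_top (a point): Top of the shackle, a squared steel U of 7 mm round bar, 31 mm wide over its legs (along the y axis of this point) and 7 mm thick along x. It stands 30 mm above the top of the dial when shut (48 mm above the shoulder), 44 mm when open; the legs are straight up to 9 mm below this point, so it is gripped from above across the two legs.
- shackle (a joint): Rise of the shackle out of the lock's body, m: 0 shut, 0.014 fully open. Locked, it has about 1 mm of play and pulling it lifts the whole padlock. Unlocked, a light pull (about 1 N) slides it up to its stop, then the padlock hangs from it and keeps it open.
- dock: Grey dock fixed to the table: a square socket 84 mm outside, 40 mm tall, with a 58.4 mm square pocket whose floor lies 8 mm above the table, on a dark base plate 110 mm square; origin at the centre of the underside. The padlock stands in it with 1.2 mm play each side and lifts straight out (32 mm deep).
- case: Navy blue blade case with grey lid, fixed, 144 x 184 mm and 60 mm tall; origin at the centre of its underside, x axis towards the edge with the hasp.
- hasp_top (a point): Top of the brass staple (a 28 mm wide loop along y) that stands through the steel hasp plate on the lid of the blade case, 80 mm above the table, 60 mm along the case's x axis from its centre.
- tub: Bystander: white lidded tub, 84 mm across, 75 mm tall; origin under its centre.
- glue: Bystander: white glue bottle, orange cap, 48 mm across, 140 mm tall; origin under its centre.
- tape: Bystander: roll of buff tape, 72 mm across, 24 mm tall; origin under its centre.
- knife: Bystander: palette spatula, 190 mm, lying; origin under its middle.
- brush: Bystander: brush, 180 mm, lying; origin under its middle.
- ink: Bystander: amber ink bottle, black cap, 44 mm across, 100 mm tall; origin under its centre.
- pot: Bystander: grey beaker, 80 mm across, 100 mm tall; origin under its centre.
Not all that is in view belongs to the job. What is shaped like the part that bears lock_mid but blue or purple is not meant.

How it is judged:
On the way, in this order (a step that is already met when the one before it is completed fails the run):
1. the dial is in the open notch, with the padlock standing in its dock and the shackle still down (value of joint dial below 0.12 rad and z of lock_foot in the frame of dock below 0.014 m and value of joint shackle below 0.005 m), for 0.2 s.
2. the shackle is pulled fully open (value of joint shackle above 0.011 m), for 0.2 s.
At the end, for the whole second after the job is handed in: Held by the gripper (over 1 N), shackle open by over 11 mm, the lock's centre within 35 mm horizontally of the staple, its underside 8 to 100 mm above the staple's top, tilted under 0.35 rad, still (under 0.03 m/s), touching neither case nor dock (value of joint shackle above 0.011 m and horizontal distance between lock_mid and hasp_top below 0.035 m and z of lock_foot in the frame of hasp_top between 0.008 and 0.1 m and angle between lock_mid's own z axis and vertical below 0.35 rad and contact force between lock and the fingers above 1 N and contact force between lock and case below 0.1 N and contact force between lock and dock below 0.1 N and linear speed of lock below 0.03 m/s); the arm keeps its last pose, push and grip.
It fails at once if a bystander was moved more than 30 mm (distance of any of tub, glue, tape, knife, brush, ink, pot from where it was at the start of the episode above 0.03 m).
It also fails if it takes over 51 s, if anything falls off the work surface, if the arm or the gripper's body presses on something with over 40 N, if the wrist force passes 120 N, or if a joint passes its speed limit or range.

## Robot

A 6-joint arm with a two-finger parallel gripper is mounted at the origin on the work surface. World frame = base frame: x ahead of the robot, y to its left, z up, the work surface at z = 0. Lengths are in m, angles in rad, forces in N, time in s.
With the tool pointing down it reaches from about 0.25 to 0.775 m from the base axis. Payload 4 kg.
Tool frame: the origin (TCP) lies midway between the tips of the shut fingers; the grasp point (between the pads) lies 19 mm behind it; y points along the fingers, x is the direction in which the jaws open and shut, and the axes are right-handed (so a half turn about y gives the same grasp; the last joint's range is limited). The gripper opens to 94 mm and grips with 3 to 60 N. Pads are 16 mm wide; open, the fingers measure 119 mm over their backs; the gripper's body (75 mm by 177 mm) begins 78 mm behind the grasp point.
Start: joints at [-1.261, 0.087, 1.371, -0, 1.684, -0.103], TCP at [0.221, -0.504, 0.206] pointing down, gripper open.
Joint ranges: [-3.1, 3.1], [-0.76, 2.03], [0.27, 2.55], [-1.08, 4.22], [0.17, 2.65], [-2.57, 2.57]. Speed limits (rad/s): [2.79, 2.79, 3.14, 3.14, 3.14, 3.14].

## Interface

Orientations are given as [roll, pitch, yaw] about the fixed x, y, z axes, in that order (R = Rz(yaw) Ry(pitch) Rx(roll)).
In Python, from bench import robot, snapshot, camera_info, ticket gives the robot as it stands.
- The arm moves only by the shell command python3 -m creep 'ROWS'. ROWS is JSON, a list of rows, each an object with "slide": the shift along the tool's x, y, z in mm, a list of three; "roll": the turn about the tool's y in degrees; "grip": the closure, from 0 (fully open) to 1 (shut). In form: [{"slide": [x, y, z], "roll": roll, "grip": grip}, ...]. A call has 1 to 20 rows; each row is the pose to reach, as a shift and turn from the pose commanded when the call began, along the tool's axes at that moment; what a row does not reach only later rows make up. A row lasts 1/12 s, in which the tool goes at most 41.7 mm and 7.16 degrees, less where a joint would pass 70% of its speed; a pose out of reach is approached as far as the arm can. A call with a gripper value outside its range is refused whole. The fingers move at their own pace and stop on an object; the grip force is fixed at half the most. Time passes only in rows, so rows that repeat a pose let the fingers close. It gives the time, the measured TCP pose, the force and the opening at its end, in the units of the state.
- robot.get_obs(): the state, without advancing time (a new reading comes with each control period).
- snapshot(name): name is "scene" or "top" or "wrist"; returns the picture (384x512x3 uint8, red, green, blue); there is no depth.
- camera_info(name): a dict with "fx", "fy", "cx", "cy" (pixels), "cam_to_world" (4x4, takes a point from camera to world coordinates). Camera axes: x right, y down, z forward; pixel columns grow to the right and rows downward; lengths in m; the calibration is good to about 2 mm. A picture is of the moment at which its call begins: read the wrist's pose just before it. camera_info takes no time and is no camera call; for the wrist camera it gives the pose at the moment of the call.
- ticket.close_job(): hands the job in, once; it reports no verdict.
The state is a dict: "time": time; "joint_positions": joint angles; "qvel": joint speeds; "joint_torque": joint torques, N m; "tool_pos": TCP position; "ee_rot": TCP orientation; "wrist_force": force on the tool from outside, world axes, zero at the start; "wrist_torque": the same for the moment, N m; "width": finger opening in m.
Only numpy, scipy, OpenCV 4.12 (cv2) and the standard library are available. Lean on these libraries where they do the work, as an engineer would, in place of code of your own. Each camera call takes 0.05 s, during which the arm holds its last target.

## Working session

There is one attempt and no reset: what is moved stays moved. The work goes in short steps, Python scripts to look and compute and a shell command to move; the robot and the scene stay as the last step left them, time stands still between calls to the robot, and variables do not carry over. Pictures are saved under pics/ and viewed, and the job is handed in when it is done.

```bash
mkdir -p pics; ls; cat > h.py <<'E'
import numpy as np, cv2
from bench import robot, snapshot, camera_info, ticket
def save(name,fn):
    im=snapshot(name); cv2.imwrite('pics/'+fn,im[:,:,::-1]); return im
def ray(ci,u,v):
    T=np.array(ci["cam_to_world"]); d=T[:3,:3]@np.array([(u-ci["cx"])/ci["fx"],(v-ci["cy"])/ci["fy"],1]); return T[:3,3],d
def onz(ci,u,v,z):
    o,d=ray(ci,u,v); return o+d*(z-o[2])/d[2]
def proj(ci,p):
    T=np.array(ci["cam_to_world"]); q=T[:3,:3].T@(np.array(p)-T[:3,3]); return ci["fx"]*q[0]/q[2]+ci["cx"],ci["fy"]*q[1]/q[2]+ci["cy"]
E
python3 - <<'E'
from h import *
np.set_printoptions(precision=4,suppress=True)
print(robot.get_obs())
for n in("scene","top"):
    im=save(n,n+'1.png'); print(n,camera_info(n))
E
```

```text
pics
{'time': 0.0, 'joint_positions': array([-1.2611,  0.0879,  1.3722,  0.    ,  1.6836, -0.1031]), 'qvel': array([ 0.0002,  0.001 ,  0.001 , -0.0002,  0.0004, -0.    ]), 'joint_torque': array([ -0.0006, -34.0185, -30.2424,   0.0718,   0.0329,  -0.0002]), 'tool_pos': array([ 0.2205, -0.5033,  0.2043]), 'ee_rot': array([-1.5706,  0.0021, -1.158 ]), 'wrist_force': array([-0.2833,  0.1328,  1.0123]), 'wrist_torque': array([-0.029 ,  0.0282, -0.0339]), 'width': 0.09347837547230443}
scene {'fx': 445.58248479274937, 'fy': 445.58248479274937, 'cx': 253.97892174448575, 'cy': 194.7130082935691, 'cam_to_world': array([[ 0.2192,  0.7167, -0.662 ,  1.5124],
       [ 0.9756, -0.1532,  0.1571, -0.213 ],
       [ 0.0112, -0.6803, -0.7328,  1.1072],
       [ 0.    ,  0.    ,  0.    ,  1.    ]])}
top {'fx': 466.7062749871473, 'fy': 466.7062749871473, 'cx': 248.33469144194456, 'cy': 193.45593999864255, 'cam_to_world': array([[-0.0109, -0.9977,  0.0664,  0.4986],
       [-0.9999,  0.0112,  0.0042, -0.0224],
       [-0.0049, -0.0664, -0.9978,  1.3957],
       [ 0.    ,  0.    ,  0.    ,  1.    ]])}
```

View pics/scene1.png

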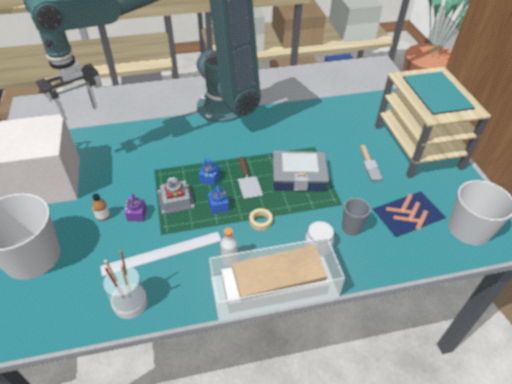

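View pics/top1.png

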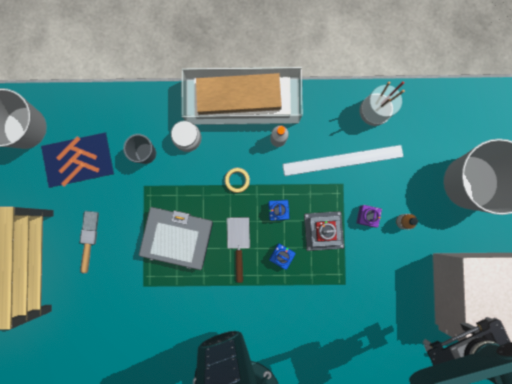

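```bash
python3 - <<'E'
import cv2,numpy as np
a=cv2.imread('pics/top1.png'); b=cv2.imread('pics/scene1.png')
c1=cv2.resize(a[200:262,290:360],(620,550),interpolation=cv2.INTER_CUBIC)
cv2.imwrite('pics/c1.png',c1)
cv2.imwrite('pics/c2.png',cv2.resize(a[195:280,135:220],(560,560),interpolation=cv2.INTER_CUBIC))
E
```

```text
(no output)
```

View pics/c1.png

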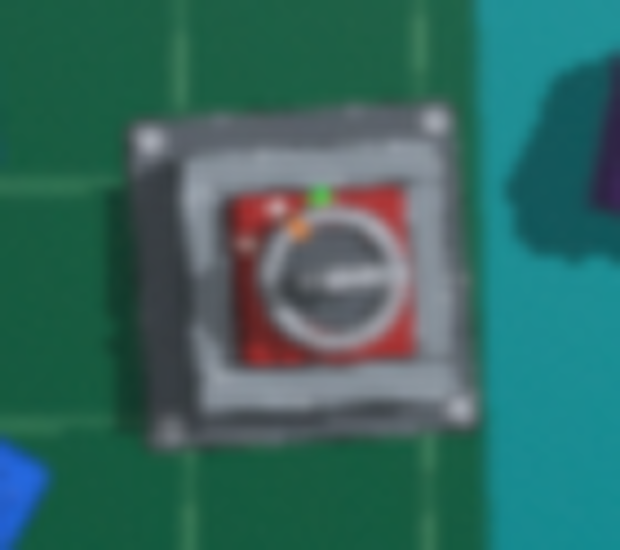

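View pics/c2.png

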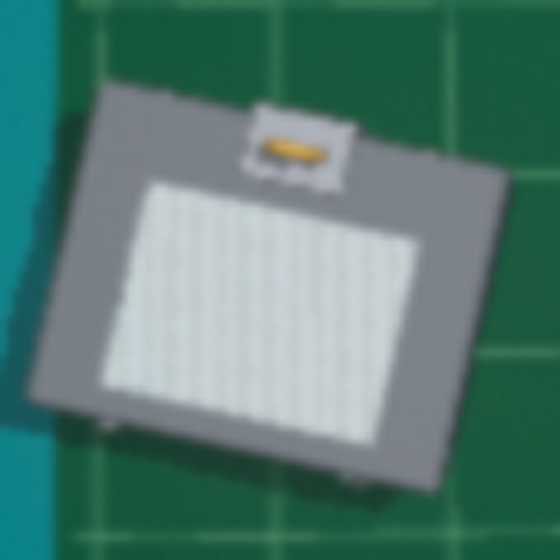

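Candidates for the padlock (top view): the dark red one in the grey dock (324,231), blue ones (278,210) and (282,257), and a purple one (370,215). The crop shows the red block in the dock with the green mark at the top edge, so it is the one. The staple is brass, at about (180,218).

```bash
python3 - <<'E'
from h import *
np.set_printoptions(precision=4,suppress=True)
im=cv2.imread('pics/top1.png'); ci=camera_info("top"); hsv=cv2.cvtColor(im,cv2.COLOR_BGR2HSV)
H,S,V=[hsv[:,:,i].astype(int) for i in range(3)]
roi=np.zeros(H.shape,bool); roi[200:262,296:350]=1
red=roi&((H<8)|(H>170))&(S>120)&(V>80)
ys,xs=np.nonzero(red); r=cv2.minAreaRect(np.c_[xs,ys].astype(np.float32)); print('red',r,red.sum())
cs=cv2.boxPoints(r); print([onz(ci,*c,0.054)for c in cs],'ctr',onz(ci,*r[0],0.054))
g=roi&(H>45)&(H<75)&(S>120)&(V>150); ys,xs=np.nonzero(g); print('green',xs.mean(),ys.mean(),len(xs),onz(ci,xs.mean(),ys.mean(),.054))
o=roi&(H>=8)&(H<20)&(S>100)&(V>120); ys,xs=np.nonzero(o); print('orange',list(zip(xs,ys)),onz(ci,xs.mean(),ys.mean(),.072))
roi[:]=0; roi[205:230,165:200]=1
b=roi&(H>12)&(H<30)&(S>90); ys,xs=np.nonzero(b); print('brass',xs.mean(),ys.mean(),len(xs),onz(ci,xs.mean(),ys.mean(),.078), cv2.minAreaRect(np.c_[xs,ys].astype(np.float32)))
# case lid
roi[:]=0; roi[195:280,135:220]=1
m=(roi&(S<60)&(V>90)).astype(np.uint8)
cn=max(cv2.findContours(m,0,2)[0],key=cv2.contourArea); r=cv2.minAreaRect(cn); print('lid',r,[onz(ci,*c,.06) for c in cv2.boxPoints(r)],onz(ci,*r[0],.06))
for n,u,v,z in [('tub',185,135,.075),('glue',280,132,.14),('tape',236,180,.024),('ink',407,221,.1),('pot',140,148,.1),('blue1',278,210,.1),('blue2',282,257,.1),('purple',370,215,.1)]: print(n,onz(ci,u,v,z))
E
```

```text
red ((325.5111083984375, 230.6659393310547), (18.425762176513672, 18.226207733154297), 86.18592071533203) 80
[array([ 0.5035, -0.2094,  0.054 ]), array([ 0.5064, -0.2616,  0.054 ]), array([ 0.4539, -0.2639,  0.054 ]), array([ 0.451 , -0.2118,  0.054 ])] ctr [ 0.4786 -0.2367  0.054 ]
green 325.5 222.0 2 [ 0.5034 -0.2372  0.054 ]
orange [(np.int64(324), np.int64(222)), (np.int64(323), np.int64(224)), (np.int64(323), np.int64(225)), (np.int64(324), np.int64(225)), (np.int64(323), np.int64(226)), (np.int64(324), np.int64(226))] [ 0.4959 -0.2285  0.072 ]
brass 178.93333333333334 217.33333333333334 15 [0.521  0.1797 0.078 ] ((179.5, 217.0), (7.0, 2.0), 0.0)
lid ((175.45883178710938, 237.43527221679688), (63.994483947753906, 53.14796829223633), 12.528807640075684) [array([0.4114, 0.2978, 0.06  ]), array([0.5588, 0.2654, 0.06  ]), array([0.5171, 0.0865, 0.06  ]), array([0.3704, 0.1201, 0.06  ])] [0.4641 0.1924 0.06  ]
tub [0.7562 0.1625 0.075 ]
glue [ 0.7487 -0.1051  0.14  ]
tape [0.6301 0.0193 0.024 ]
ink [ 0.5035 -0.4552  0.1   ]
pot [0.716  0.2853 0.1   ]
blue1 [ 0.5379 -0.0988  0.1   ]
blue2 [ 0.4083 -0.1079  0.1   ]
purple [ 0.5213 -0.3534  0.1   ]
```

```bash
python3 -m creep '[{"slide":[-10,-5,30],"roll":0,"grip":0},{"slide":[-25,-10,60],"roll":0,"grip":0},{"slide":[-40,-15,95],"roll":0,"grip":0},{"slide":[-54,-15,130],"roll":0,"grip":0},{"slide":[-68,-15,165],"roll":0,"grip":0},{"slide":[-82,-15,200],"roll":0,"grip":0},{"slide":[-96,-15,235],"roll":0,"grip":0},{"slide":[-110,-15,270],"roll":0,"grip":0},{"slide":[-122,-15,300],"roll":0,"grip":0},{"slide":[-133,-15,325],"roll":0,"grip":0},{"slide":[-141,-15,343],"roll":0,"grip":0},{"slide":[-141,-15,343],"roll":0,"grip":0},{"slide":[-141,-15,343],"roll":0,"grip":0}]'
python3 - <<'E'
from h import *
np.set_printoptions(precision=4,suppress=True)
print(robot.get_obs()); ci=camera_info("wrist"); print(ci)
save("wrist","w1.png")
print(proj(ci,[.4786,-.2367,.064]))
E
```

```text
time: 1.18
tool_pos: [0.4784, -0.2363, 0.2198]
ee_rot: [-1.572, 0.001, -1.156]
wrist_force: [0.5, -0.4, 0.1]
width: 0.0943
{'time': 1.1833, 'joint_positions': array([-0.5647,  0.0493,  1.3828, -0.0006,  1.7109,  0.591 ]), 'qvel': array([-0.0379, -0.0092,  0.0036, -0.0085,  0.0018, -0.001 ]), 'joint_torque': array([  0.9511, -32.4277, -30.4687,   0.2031,  -0.0362,   0.032 ]), 'tool_pos': array([ 0.4784, -0.2363,  0.2198]), 'ee_rot': array([-1.572 ,  0.0008, -1.1558]), 'wrist_force': array([ 0.4644, -0.4112,  0.1443]), 'wrist_torque': array([-0.0338, -0.0033, -0.0003]), 'width': 0.09429491081956624}
{'fx': 266.15988832100237, 'fy': 266.15988832100237, 'cx': 257.27830203713245, 'cy': 190.9775684484079, 'cam_to_world': array([[ 0.4033, -0.8791, -0.2542,  0.5522],
       [-0.9151, -0.3874, -0.112 , -0.2041],
       [-0.0001,  0.2777, -0.9607,  0.398 ],
       [ 0.    ,  0.    ,  0.    ,  1.    ]])}
(np.float64(257.389807872627), np.float64(179.03282747517855))
```

View pics/w1.png

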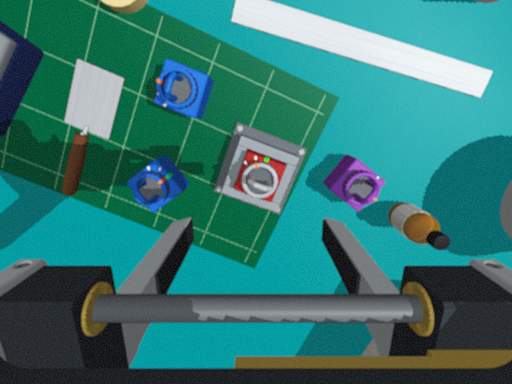

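The wrist view shows the red lock in its dock at about (262,172), with the green mark at (267,159) and the purple decoy at (356,182). Measuring it more finely.

```bash
python3 - <<'E'
from h import *
np.set_printoptions(precision=4,suppress=True)
im=cv2.imread('pics/w1.png'); ci=camera_info("wrist")
cv2.imwrite('pics/w1c.png',cv2.resize(im[115:220,205:315],None,fx=5.5,fy=5.5,interpolation=cv2.INTER_CUBIC))
hsv=cv2.cvtColor(im,cv2.COLOR_BGR2HSV);H,S,V=[hsv[:,:,i].astype(int) for i in range(3)]
roi=np.zeros(H.shape,bool); roi[140:210,230:292]=1
red=roi&((H<8)|(H>172))&(S>120)&(V>60); ys,xs=np.nonzero(red); r=cv2.minAreaRect(np.c_[xs,ys].astype(np.float32)); print(r,[onz(ci,*c,.054)for c in cv2.boxPoints(r)],onz(ci,*r[0],.054))
g=roi&(H>45)&(H<75)&(S>150)&(V>150);ys,xs=np.nonzero(g);print('green',xs.mean(),ys.mean(),len(xs),onz(ci,xs.mean(),ys.mean(),.054))
o=roi&(H>=8)&(H<22)&(S>120)&(V>120);ys,xs=np.nonzero(o);print('or',xs.mean(),ys.mean(),len(xs),onz(ci,xs.mean(),ys.mean(),.07))
E
```

```text
((259.4764709472656, 175.71351623535156), (41.33041000366211, 41.22621536254883), 20.323135375976562) [array([ 0.4516, -0.2134,  0.054 ]), array([ 0.5068, -0.2107,  0.054 ]), array([ 0.51  , -0.2644,  0.054 ]), array([ 0.454 , -0.2694,  0.054 ])] [ 0.4812 -0.2392  0.054 ]
green 266.3125 159.0625 16 [ 0.505  -0.2384  0.054 ]
or 257.60869565217394 163.30434782608697 23 [ 0.498  -0.2291  0.07  ]
```

View pics/w1c.png

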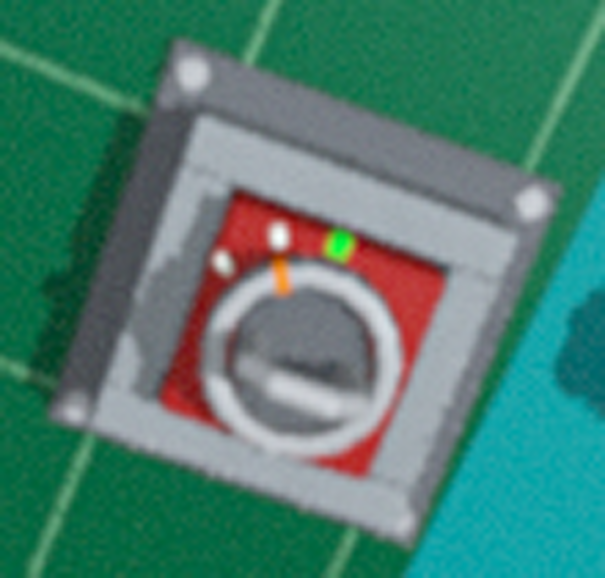

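```bash
python3 - <<'E'
from h import *
np.set_printoptions(precision=4,suppress=True)
ci=camera_info("wrist")
for z in(.068,.072): print(onz(ci,205+302/5.5,115+360/5.5,z))
tip=onz(ci,205+283/5.5,115+277/5.5,.072); print('tip',tip)
im=cv2.imread('pics/w1.png'); m=((im.min(2)>125)&(im.max(2).astype(int)-im.min(2)<30)).astype(np.uint8)
sub=m[155:205,238:282]; ys,xs=np.nonzero(sub)
g=cv2.cvtColor(im,cv2.COLOR_BGR2GRAY)[155:205,238:282]; g=cv2.resize(g,None,fx=4,fy=4)
c=cv2.HoughCircles(g,cv2.HOUGH_GRADIENT,1,100,param1=100,param2=15,minRadius=60,maxRadius=85);print(c)
if c is not None:
  u,v=c[0,0,:2]; cc=onz(ci,238+u/4,155+v/4,.072); print(cc, np.arctan2(*(tip-cc)[[1,0]]))
E
```

```text
[ 0.4786 -0.2408  0.068 ]
[ 0.4795 -0.2404  0.072 ]
tip [ 0.4954 -0.2287  0.072 ]
[[[ 88.5 101.5  71. ]]]
[ 0.4797 -0.2406  0.072 ] 0.649571539840741
```

```bash
python3 -m creep '[{"slide":[3,25,0],"roll":0,"grip":0},{"slide":[3,55,0],"roll":0,"grip":0},{"slide":[3,80,0],"roll":0,"grip":0},{"slide":[3,105,0],"roll":0,"grip":0},{"slide":[3,125,0],"roll":0,"grip":0},{"slide":[3,140,0],"roll":0,"grip":0},{"slide":[3,150,0],"roll":0,"grip":0},{"slide":[3,157,0],"roll":0,"grip":0},{"slide":[3,160,0],"roll":0,"grip":0},{"slide":[3,160,0],"roll":0,"grip":0}]'
python3 - <<'E'
from h import *
np.set_printoptions(precision=4,suppress=True)
save("wrist","w2.png"); o=robot.get_obs(); print({k:o[k] for k in('time','tool_pos','ee_rot','wrist_force','wrist_torque')})
E
```

```text
time: 2.07
tool_pos: [0.4792, -0.2403, 0.0604]
ee_rot: [-1.571, 0.0, -1.159]
wrist_force: [-0.2, -0.3, 0.4]
width: 0.0941
{'time': 2.1167, 'tool_pos': array([ 0.4797, -0.2404,  0.0611]), 'ee_rot': array([-1.5703, -0.001 , -1.1586]), 'wrist_force': array([ 0.1473,  0.6303, -0.1777]), 'wrist_torque': array([-0.0237,  0.0294, -0.014 ])}
```

View pics/w2.png

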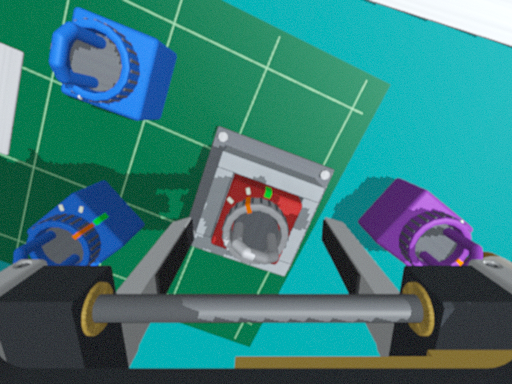

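Fingertips at (190,225) and (325,225) straddle the dial at (257,232), which is centred between them. Closing.

```bash
python3 -m creep '[{"slide":[0,0,0],"roll":0,"grip":1},{"slide":[0,0,0],"roll":0,"grip":1},{"slide":[0,0,0],"roll":0,"grip":1},{"slide":[0,0,0],"roll":0,"grip":1},{"slide":[0,0,0],"roll":0,"grip":1},{"slide":[0,0,0],"roll":0,"grip":1},{"slide":[0,0,0],"roll":0,"grip":1},{"slide":[0,0,0],"roll":0,"grip":1},{"slide":[0,0,0],"roll":0,"grip":1},{"slide":[0,0,0],"roll":0,"grip":1}]'
python3 - <<'E'
from h import *
np.set_printoptions(precision=4,suppress=True)
im=save("wrist","w3.png");  o=robot.get_obs(); print({k:o[k] for k in('time','tool_pos','ee_rot','wrist_force','wrist_torque','width')})
cv2.imwrite('pics/w3c.png',cv2.resize(im[110:300,170:350,::-1],None,fx=3,fy=3,interpolation=cv2.INTER_CUBIC))
E
```

```text
time: 2.95
tool_pos: [0.479, -0.2389, 0.0605]
ee_rot: [-1.571, 0.002, -1.158]
wrist_force: [-1.7, 2.8, 3.3]
width: 0.0447
{'time': 3.0, 'tool_pos': array([ 0.479 , -0.2389,  0.0605]), 'ee_rot': array([-1.5712,  0.0021, -1.1578]), 'wrist_force': array([-2.827 ,  3.6761,  3.1394]), 'wrist_torque': array([ 0.8207,  0.5218, -0.029 ]), 'width': 0.04459653880204631}
```

View pics/w3c.png

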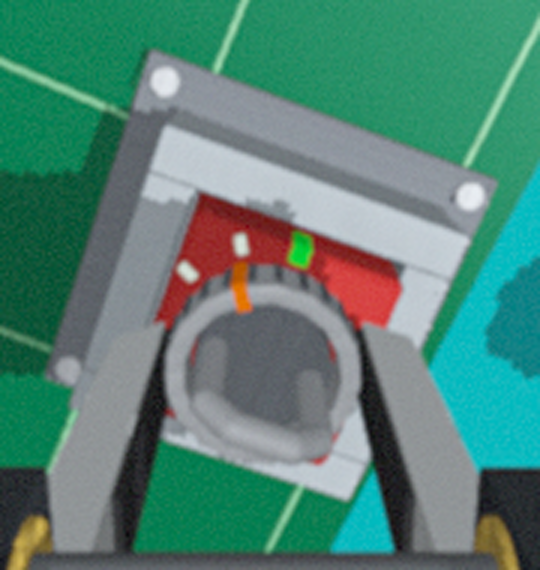

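Gripped (width 45 mm); the pointer is at the first white notch, about 0.55. Turning clockwise in two stages, checking the sign first.

```bash
python3 -m creep '[{"slide":[0,0,0],"roll":3,"grip":1},{"slide":[0,0,0],"roll":6,"grip":1},{"slide":[0,0,0],"roll":9,"grip":1},{"slide":[0,0,0],"roll":12,"grip":1},{"slide":[0,0,0],"roll":12,"grip":1}]'
python3 - <<'E'
from h import *
np.set_printoptions(precision=4,suppress=True)
im=save("wrist","w4.png");  o=robot.get_obs(); print({k:o[k] for k in('time','tool_pos','ee_rot','wrist_force','wrist_torque','width')})
cv2.imwrite('pics/w4c.png',cv2.resize(im[110:300,170:350,::-1],None,fx=3,fy=3,interpolation=cv2.INTER_CUBIC))
E
```

```text
time: 3.42
tool_pos: [0.4795, -0.2393, 0.0605]
ee_rot: [-1.571, 0.001, -1.368]
wrist_force: [-0.4, 3.6, 1.3]
width: 0.0448
{'time': 3.4667, 'tool_pos': array([ 0.4795, -0.2393,  0.0605]), 'ee_rot': array([-1.5706,  0.0008, -1.3661]), 'wrist_force': array([-0.8256,  2.3994,  3.3071]), 'wrist_torque': array([0.7728, 0.2948, 0.0895]), 'width': 0.04500011592615552}
```

View pics/w4c.png

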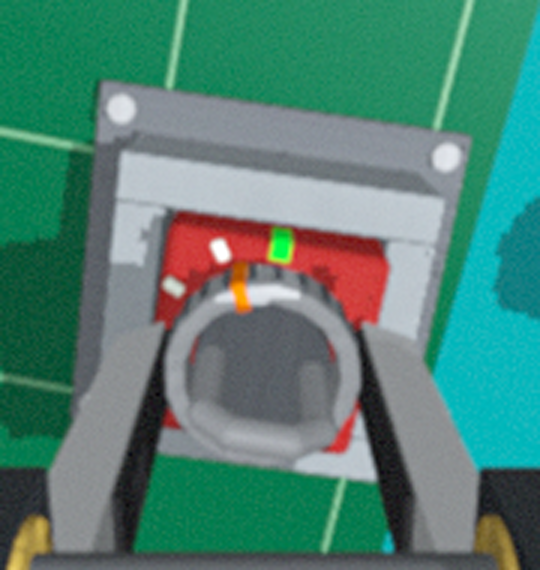

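The pointer moves towards green with no slip, and the torque opposes the turn. Continuing.

```bash
python3 -m creep '[{"slide":[0,0,0],"roll":3,"grip":1},{"slide":[0,0,0],"roll":6,"grip":1},{"slide":[0,0,0],"roll":9,"grip":1},{"slide":[0,0,0],"roll":12,"grip":1},{"slide":[0,0,0],"roll":15,"grip":1},{"slide":[0,0,0],"roll":18,"grip":1},{"slide":[0,0,0],"roll":20,"grip":1},{"slide":[0,0,0],"roll":21,"grip":1},{"slide":[0,0,0],"roll":21,"grip":1}]'
python3 - <<'E'
from h import *
np.set_printoptions(precision=4,suppress=True)
im=save("wrist","w5.png");  o=robot.get_obs(); print({k:o[k] for k in('time','tool_pos','ee_rot','wrist_force','wrist_torque','width')})
cv2.imwrite('pics/w5c.png',cv2.resize(im[110:300,170:350,::-1],None,fx=3,fy=3,interpolation=cv2.INTER_CUBIC))
E
```

```text
time: 4.22
tool_pos: [0.4794, -0.2395, 0.0605]
ee_rot: [-1.571, 0.0, -1.733]
wrist_force: [-2.0, 3.9, 3.1]
width: 0.0448
{'time': 4.2667, 'tool_pos': array([ 0.4794, -0.2395,  0.0605]), 'ee_rot': array([-1.5711,  0.0005, -1.7327]), 'wrist_force': array([-1.8862,  3.852 ,  2.463 ]), 'wrist_torque': array([0.7868, 0.4092, 0.0432]), 'width': 0.04452987071606341}
```

View pics/w5c.png

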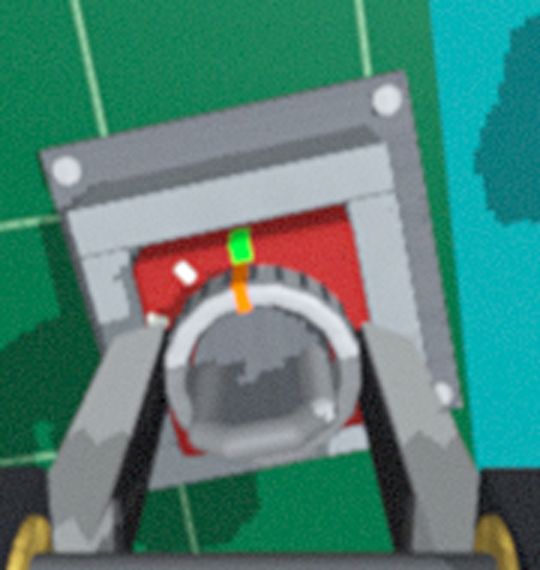

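The pointer is lined up with the green mark at (240,250). Letting go, then backing up to look at the shackle.

```bash
python3 -m creep '[{"slide":[0,0,0],"roll":0,"grip":0.3},{"slide":[0,0,0],"roll":0,"grip":0},{"slide":[0,0,0],"roll":0,"grip":0},{"slide":[0,0,0],"roll":0,"grip":0},{"slide":[0,0,0],"roll":0,"grip":0},{"slide":[0,0,0],"roll":0,"grip":0},{"slide":[0,-10,0],"roll":-4,"grip":0},{"slide":[0,-30,0],"roll":-8,"grip":0},{"slide":[0,-55,0],"roll":-11,"grip":0},{"slide":[0,-80,0],"roll":-11,"grip":0},{"slide":[0,-90,0],"roll":-11,"grip":0},{"slide":[0,-90,0],"roll":-11,"grip":0},{"slide":[0,-90,0],"roll":-11,"grip":0}]'
python3 - <<'E'
from h import *
np.set_printoptions(precision=4,suppress=True)
ci=camera_info("wrist");o=robot.get_obs()
im=save("wrist","w6.png");   print({k:o[k] for k in('time','tool_pos','ee_rot','wrist_force','wrist_torque','width')}); print(ci['cam_to_world'])
cv2.imwrite('pics/w6c.png',cv2.resize(im[120:240,190:330,::-1],None,fx=4,fy=4,interpolation=cv2.INTER_CUBIC))
H,S,V=[cv2.cvtColor(im,cv2.COLOR_RGB2HSV)[:,:,i].astype(int) for i in range(3)]
roi=np.zeros(H.shape,bool); roi[130:250,220:300]=1
g=roi&(H>45)&(H<75)&(S>150)&(V>150);ys,xs=np.nonzero(g);print('green',xs.mean(),ys.mean(),len(xs),onz(ci,xs.mean(),ys.mean(),.054))
q=roi&(H>=8)&(H<22)&(S>120)&(V>120);ys,xs=np.nonzero(q);print('or',xs.mean(),ys.mean(),len(xs),onz(ci,xs.mean(),ys.mean(),.07))
red=roi&((H<8)|(H>172))&(S>120)&(V>60); ys,xs=np.nonzero(red); r=cv2.minAreaRect(np.c_[xs,ys].astype(np.float32)); print(r,[onz(ci,*c,.054)for c in cv2.boxPoints(r)],onz(ci,*r[0],.054))
E
```

```text
time: 5.35
tool_pos: [0.4795, -0.2399, 0.1503]
ee_rot: [-1.57, -0.001, -1.542]
wrist_force: [-0.0, -0.3, 0.3]
width: 0.0937
{'time': 5.35, 'tool_pos': array([ 0.4795, -0.2399,  0.1503]), 'ee_rot': array([-1.5703, -0.0005, -1.5421]), 'wrist_force': array([-0.0223, -0.2781,  0.3309]), 'wrist_torque': array([ 0.0164,  0.0609, -0.0088]), 'width': 0.09371079033791982}
[[ 0.0288 -0.9608 -0.2757  0.5599]
 [-0.9996 -0.0274 -0.0091 -0.2378]
 [ 0.0012  0.2758 -0.9612  0.3287]
 [ 0.      0.      0.      1.    ]]
green 256.4347826086956 167.6086956521739 23 [ 0.5065 -0.2388  0.054 ]
or 255.71875 175.1875 32 [ 0.502  -0.2382  0.07  ]
((256.8379821777344, 189.50437927246094), (50.22490310668945, 51.413658142089844), 88.45184326171875) [array([ 0.5084, -0.2116,  0.054 ]), array([ 0.5114, -0.2652,  0.054 ]), array([ 0.4557, -0.2697,  0.054 ]), array([ 0.4524, -0.2131,  0.054 ])] [ 0.4827 -0.2399  0.054 ]
```

View pics/w6c.png

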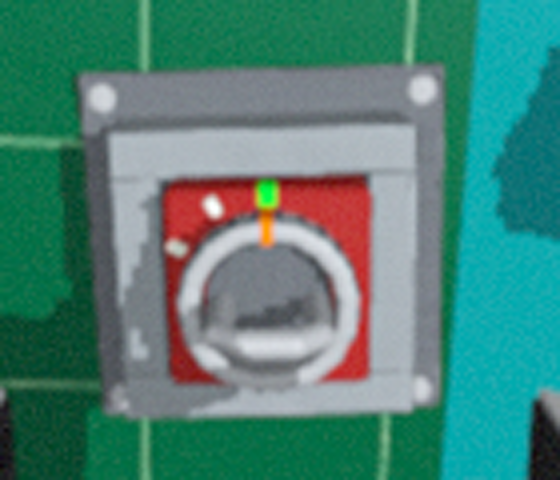

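The dial has settled with the orange pointer (256,175) in line with green (256,168). The shackle bow is at about (258,206).

```bash
python3 - <<'E'
from h import *
ci=camera_info("wrist"); print(onz(ci,258,206,.102),onz(ci,248.7,205.5,.1),onz(ci,267.5,206.5,.1))
print(robot.get_obs()['tool_pos'])
E
```

```text
[ 0.48050224 -0.24048802  0.102     ] [ 0.48003418 -0.23210458  0.1       ] [ 0.47957033 -0.24911203  0.1       ]
[ 0.47887813 -0.23950587  0.14904217]
```

```bash
python3 -m creep '[{"slide":[0,25,1],"roll":0,"grip":0},{"slide":[0,45,1],"roll":0,"grip":0},{"slide":[0,60,1],"roll":0,"grip":0},{"slide":[0,69,1],"roll":0,"grip":0},{"slide":[0,73,1],"roll":0,"grip":0},{"slide":[0,73,1],"roll":0,"grip":0.5},{"slide":[0,73,1],"roll":0,"grip":1},{"slide":[0,73,1],"roll":0,"grip":1},{"slide":[0,73,1],"roll":0,"grip":1},{"slide":[0,73,1],"roll":0,"grip":1},{"slide":[0,73,1],"roll":0,"grip":1},{"slide":[0,73,1],"roll":0,"grip":1},{"slide":[0,73,1],"roll":0,"grip":1},{"slide":[0,73,1],"roll":0,"grip":1},{"slide":[0,73,1],"roll":0,"grip":1},{"slide":[0,73,1],"roll":0,"grip":1}]'
python3 - <<'E'
from h import *
np.set_printoptions(precision=4,suppress=True)
im=save("wrist","w7.png");  o=robot.get_obs(); print({k:o[k] for k in('time','tool_pos','ee_rot','wrist_force','wrist_torque','width')})
cv2.imwrite('pics/w7c.png',cv2.resize(im[110:300,170:350,::-1],None,fx=3,fy=3,interpolation=cv2.INTER_CUBIC))
E
```

```text
time: 6.73
tool_pos: [0.4805, -0.2395, 0.0775]
ee_rot: [-1.571, 0.001, -1.542]
wrist_force: [-0.7, 1.8, 0.3]
width: 0.0298
{'time': 6.7833, 'tool_pos': array([ 0.4804, -0.2395,  0.0775]), 'ee_rot': array([-1.5709,  0.0006, -1.542 ]), 'wrist_force': array([-0.4995,  1.2526,  0.0883]), 'wrist_torque': array([ 0.199 ,  0.0292, -0.0548]), 'width': 0.0298651921139221}
```

View pics/w7c.png

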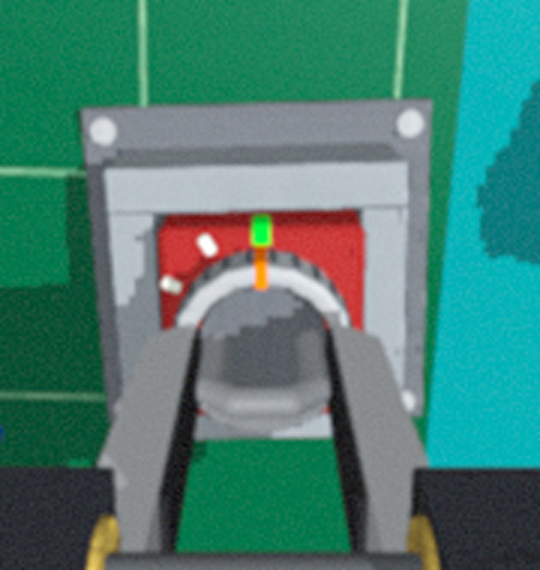

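The pads hold the legs (width 30 mm) and the pointer is still at green (262,255 in the crop). Pulling 14 mm up, slowly.

```bash
python3 -m creep '[{"slide":[0,-2,0],"roll":0,"grip":1},{"slide":[0,-4,0],"roll":0,"grip":1},{"slide":[0,-6,0],"roll":0,"grip":1},{"slide":[0,-8,0],"roll":0,"grip":1},{"slide":[0,-10,0],"roll":0,"grip":1},{"slide":[0,-12,0],"roll":0,"grip":1},{"slide":[0,-14,0],"roll":0,"grip":1},{"slide":[0,-15,0],"roll":0,"grip":1},{"slide":[0,-16,0],"roll":0,"grip":1},{"slide":[0,-16,0],"roll":0,"grip":1},{"slide":[0,-16,0],"roll":0,"grip":1},{"slide":[0,-16,0],"roll":0,"grip":1},{"slide":[0,-16,0],"roll":0,"grip":1}]'
python3 - <<'E'
from h import *
np.set_printoptions(precision=4,suppress=True)
im=save("wrist","w8.png");  o=robot.get_obs(); print({k:o[k] for k in('time','tool_pos','ee_rot','wrist_force','wrist_torque','width')})
cv2.imwrite('pics/w8c.png',cv2.resize(im[110:300,170:350,::-1],None,fx=3,fy=3,interpolation=cv2.INTER_CUBIC))
E
```

```text
time: 7.87
tool_pos: [0.4801, -0.2397, 0.0929]
ee_rot: [-1.572, 0.0, -1.542]
wrist_force: [0.5, 0.7, -4.8]
width: 0.0301
{'time': 7.9167, 'tool_pos': array([ 0.4801, -0.2397,  0.093 ]), 'ee_rot': array([-1.5717,  0.0004, -1.542 ]), 'wrist_force': array([ 0.1498,  0.1115, -5.4619]), 'wrist_torque': array([0.1548, 0.0903, 0.0438]), 'width': 0.02998667788942365}
```

View pics/w8c.png

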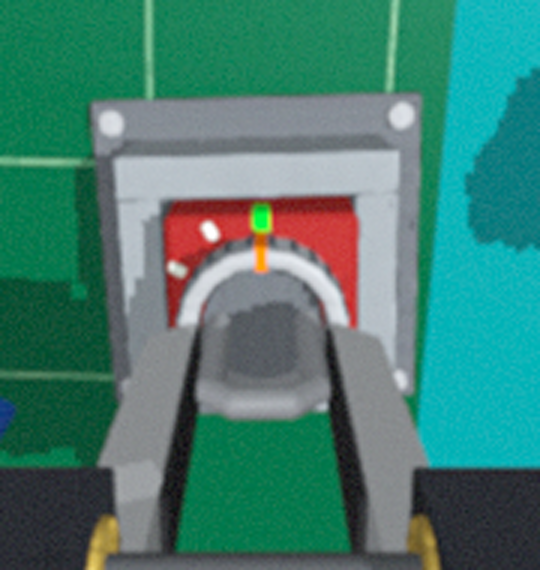

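The dial dropped relative to the fingers and the wrist carries about 5 N, so the shackle is open. Lifting out.

```bash
python3 -m creep '[{"slide":[0,-4,0],"roll":0,"grip":1},{"slide":[0,-10,0],"roll":0,"grip":1},{"slide":[0,-17,0],"roll":0,"grip":1},{"slide":[0,-25,0],"roll":0,"grip":1},{"slide":[0,-34,0],"roll":0,"grip":1},{"slide":[0,-44,0],"roll":0,"grip":1},{"slide":[0,-55,0],"roll":0,"grip":1},{"slide":[0,-67,0],"roll":0,"grip":1},{"slide":[0,-79,0],"roll":0,"grip":1},{"slide":[0,-91,0],"roll":0,"grip":1},{"slide":[0,-101,0],"roll":0,"grip":1},{"slide":[0,-109,0],"roll":0,"grip":1},{"slide":[0,-114,0],"roll":0,"grip":1},{"slide":[0,-116,0],"roll":0,"grip":1},{"slide":[0,-116,0],"roll":0,"grip":1},{"slide":[0,-116,0],"roll":0,"grip":1}]'
python3 - <<'E'
from h import *
np.set_printoptions(precision=4,suppress=True)
im=save("wrist","w9.png");  o=robot.get_obs(); print({k:o[k] for k in('time','tool_pos','ee_rot','wrist_force','wrist_torque','width')})
save("scene","s9.png")
E
```

```text
time: 9.25
tool_pos: [0.4802, -0.2396, 0.2089]
ee_rot: [-1.572, 0.001, -1.542]
wrist_force: [0.3, 0.3, -5.7]
width: 0.03
{'time': 9.3, 'tool_pos': array([ 0.4801, -0.2395,  0.2086]), 'ee_rot': array([-1.5722,  0.0009, -1.542 ]), 'wrist_force': array([-0.967 ,  0.3615, -5.0489]), 'wrist_torque': array([ 0.0211,  0.0755, -0.0335]), 'width': 0.029813072119895024}
```

View pics/w9.png

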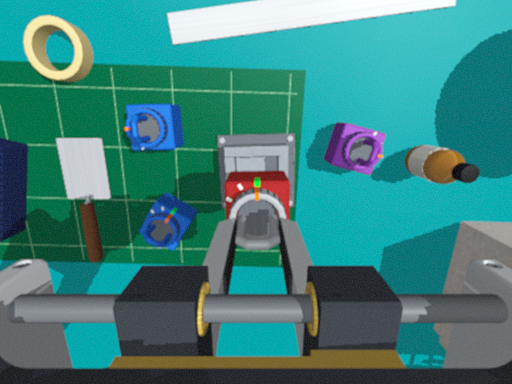

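View pics/s9.png

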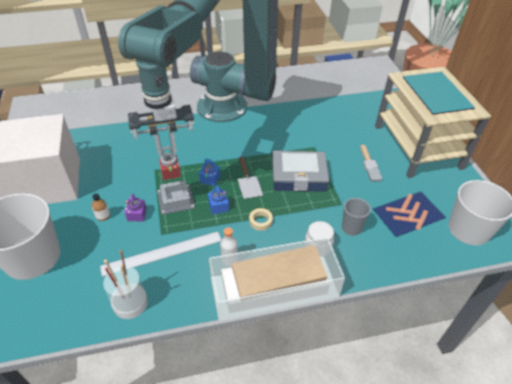

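The lock hangs upright from the fingers at (257,195), and the dock (257,155) is empty. Carrying it over to the staple.

```bash
python3 -m creep '[{"slide":[-4,0,1],"roll":0,"grip":1},{"slide":[-12,0,2],"roll":0,"grip":1},{"slide":[-24,0,3],"roll":0,"grip":1},{"slide":[-40,0,5],"roll":0,"grip":1},{"slide":[-60,0,8],"roll":0,"grip":1},{"slide":[-84,0,11],"roll":0,"grip":1},{"slide":[-110,0,14],"roll":0,"grip":1},{"slide":[-138,0,18],"roll":0,"grip":1},{"slide":[-168,0,22],"roll":0,"grip":1},{"slide":[-198,0,26],"roll":0,"grip":1},{"slide":[-228,0,30],"roll":0,"grip":1},{"slide":[-258,0,34],"roll":0,"grip":1},{"slide":[-286,0,37],"roll":0,"grip":1},{"slide":[-312,0,40],"roll":0,"grip":1},{"slide":[-336,0,44],"roll":0,"grip":1},{"slide":[-358,0,47],"roll":0,"grip":1},{"slide":[-378,0,49],"roll":0,"grip":1},{"slide":[-394,0,51],"roll":0,"grip":1},{"slide":[-407,0,53],"roll":0,"grip":1},{"slide":[-414,0,54],"roll":0,"grip":1}]'
python3 -m creep '[{"slide":[-4,0,0],"roll":0,"grip":1},{"slide":[-4,0,0],"roll":0,"grip":1},{"slide":[-4,0,0],"roll":0,"grip":1},{"slide":[-4,0,0],"roll":0,"grip":1},{"slide":[-4,0,0],"roll":0,"grip":1},{"slide":[-4,0,0],"roll":0,"grip":1}]'
python3 - <<'E'
from h import *
np.set_printoptions(precision=4,suppress=True)
im=save("wrist","w10.png");  ci=camera_info("wrist"); o=robot.get_obs(); print({k:o[k] for k in('time','tool_pos','ee_rot','wrist_force','wrist_torque','width','joint_positions')})
im=save("scene","s10.png"); t=save("top","t10.png")
cv2.imwrite('pics/s10c.png',cv2.resize(im[70:230,210:390,::-1],None,fx=3.5,fy=3.5,interpolation=cv2.INTER_CUBIC))
print(proj(camera_info("scene"),[.522,.1796,.08]))
E
```

```text
time: 11.02
tool_pos: [0.5219, 0.178, 0.2094]
ee_rot: [-1.571, 0.001, -1.539]
wrist_force: [-0.1, -0.5, -5.4]
width: 0.0301
time: 11.52
tool_pos: [0.5225, 0.1789, 0.2095]
ee_rot: [-1.571, -0.0, -1.543]
wrist_force: [-0.4, 0.1, -3.9]
width: 0.0303
{'time': 11.5667, 'tool_pos': array([0.5225, 0.179 , 0.2095]), 'ee_rot': array([-1.5707, -0.0002, -1.543 ]), 'wrist_force': array([ 0.0469, -0.1084, -4.8839]), 'wrist_torque': array([ 0.049 ,  0.0068, -0.0042]), 'width': 0.03009436692081062, 'joint_positions': array([ 0.2275,  0.0916,  1.3581, -0.0002,  1.6919,  1.7705])}
(np.float64(300.7880094601752), np.float64(173.1644335152772))
```

View pics/w10.png

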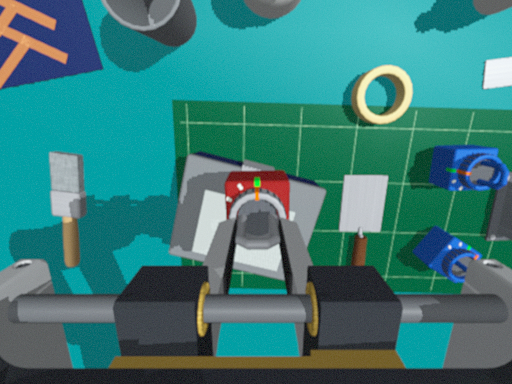

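View pics/s10c.png

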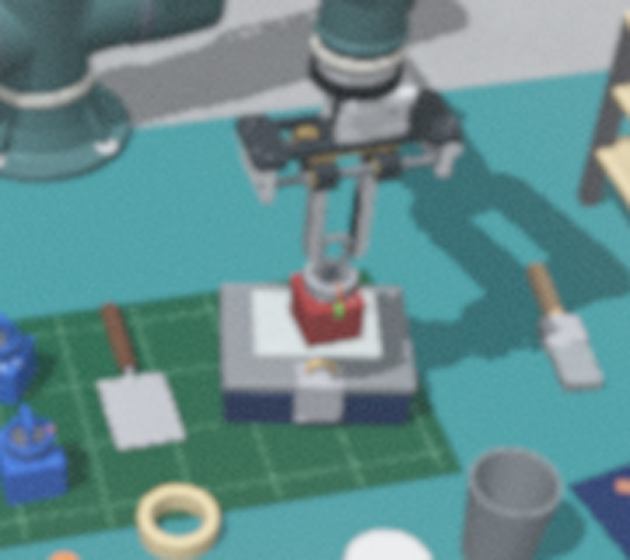

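View pics/t10.png

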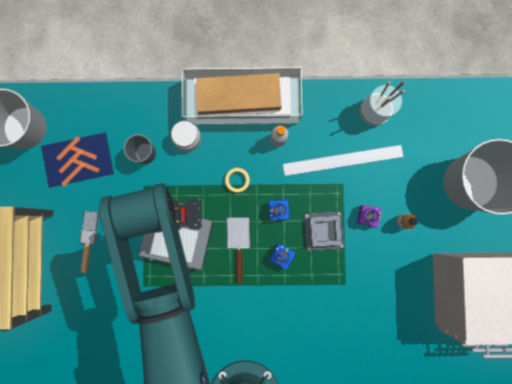

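```bash
python3 - <<'E'
from h import *
np.set_printoptions(precision=4,suppress=True)
ci=camera_info("scene")
for c in([.5505,.207,.125],[.5505,.151,.125],[.5505,.207,.171],[.5505,.151,.171]):
    u,v=proj(ci,c); print((u-210)*3.5,(v-70)*3.5)
a=camera_info("wrist");
im=cv2.imread('pics/w10.png');H,S,V=[cv2.cvtColor(im,cv2.COLOR_BGR2HSV)[:,:,i].astype(int) for i in range(3)]
m=(((H<8)|(H>172))&(S>120)&(V>60)); m[:150]=0;m[:,:200]=0;m[230:]=0;m[:,310:]=0
ys,xs=np.nonzero(m); r=[xs.min(),xs.max(),ys.min()];print(r,onz(a,r[0],205,.171),onz(a,r[1],205,.171),onz(a,256,r[2],.171))
print(robot.get_obs()['qvel'])
E
```

```text
359.93958344707715 342.7846746216527
300.9545750386112 351.66293522828767
365.5197357357853 305.3692125704704
305.12956419264947 314.2257426208947
[np.int64(225), np.int64(289), np.int64(171)] [0.5273 0.2067 0.171 ] [0.5288 0.1516 0.171 ] [0.5578 0.1808 0.171 ]
[ 0.0042  0.0014 -0.0012  0.0019 -0.0022 -0.0013]
```

The scene view puts the underside about 45–50 mm above the staple. The lock centre is within a few mm of the staple in plan, upright and still. Handing in.

```bash
python3 - <<'E'
from h import *
print(ticket.close_job()); o=robot.get_obs(); print(o['time'],o['tool_pos'],o['width'],o['wrist_force'])
E
```

```text
the job is handed in; nothing more can be done
None
the job is handed in; nothing more can be done
```

The padlock is unlocked, open and held by its shackle above the brass staple, and I handed the job in there at about 12 s. The hand-in gave no verdict.

- **Dial:** I gripped it from above and turned it clockwise about 33°, from the first white notch to green, with the lock in its dock. After I let go, the pointer stayed in line with the green mark.
- **Shackle:** I gripped it across the legs and pulled up 16 mm. The dial dropped away from the fingers and the wrist took about 5 N, so it looked fully open. I then lifted the lock straight out and carried it over.
- **Last checks:**
  - The tool was at (0.5225, 0.179, 0.2095) m, and the staple was measured at about (0.522, 0.180) m.
  - The lock looked upright and the arm was almost still. The grip was 30 mm wide and the wrist still carried about 5 N.
  - The other things on the table looked unmoved in the top view.
- **Disagreements:** The two cameras differed by 2–3 mm on the lock's position. The scene view put its underside about 5 mm higher than I calculated, 45–50 mm above the staple. Both are well within the limits.
- **Not measured:** I judged the 14 mm opening from the pictures and the load, not by measuring it. A state reading right after hand-in was refused, so there are no figures from the final second.

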